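# Set out two dryer lint screens with their tabs over the shelf's edge

### The arm

A 6-joint arm with a two-finger parallel gripper is mounted at the origin on the work surface. World frame = base frame: x ahead of the robot, y to its left, z up, the work surface at z = 0. Lengths are in m, angles in rad, forces in N, time in s.
With the tool pointing down it reaches from about 0.25 to 0.725 m from the base axis. Payload 4 kg.
Tool frame: the origin (TCP) lies at the very end of the fingers, on their centre line; the grasp point (between the pads) lies hold_point_z behind it (hold_point_z is the distance from the TCP to the grasp point, in m); z points along the fingers, y is the line along which they close (so a half turn about z gives the same grasp; the last joint's range is limited). The gripper opens to 85 mm and grips with 20 to 120 N. Pads are 22 mm wide; open, the fingers measure 114 mm over their backs; the gripper's body (76 mm by 85 mm) begins 54 mm behind the grasp point. The pads swing forward as they close: fully open they stand 13 mm farther back than shut.
Start: joints at [1.179, 0.241, 0.005, 1.335, 0, 1.571], TCP at [0.191, 0.462, 0.231] pointing down, gripper open.
Joint ranges: [-2.72, 2.72], [-1.05, 1.87], [-1.09, 1.28], [-1.99, 2.15], [-1.42, 1.44], [-3.14, 3.14]. Speed limits (rad/s): [2.79, 2.79, 3.14, 3.14, 3.14, 3.14].

### API

Orientations are given as a rotation vector (axis times angle).
In Python, from rig import * gives the robot as it stands.
- The arm moves only by the tool drive_tool, never from a script. Its arguments are lists of equal length, an entry for each row: "fingers": the opening, from -1 (shut) to 1 (fully open); "delta_pos": the shift along the tool's x, y, z in m, a list of three; "turn": the turn, a rotation vector about the tool's x, y, z in rad, a list of three. In form: {"fingers": [fingers, ...], "delta_pos": [[x, y, z], ...], "turn": [[ax, ay, az], ...]}. A call has 1 to 5 rows; each row shifts and turns the commanded pose from where the row before left it, along the tool's axes as they then stand; what a row does not reach is not made up. A row lasts 1/10 s, in which the tool goes at most 50 mm and 8.59 degrees, less where a joint would pass 70% of its speed; a pose out of reach is approached as far as the arm can. A call is refused whole if a number of a shift passes 0.05 or a number of a turn 0.15, either way. A call with a gripper value outside its range is refused whole. The fingers move at their own pace and stop on an object; "force" is the grip in N (left out, the last holds). Time passes only in rows, so rows that do not move let the fingers close. It gives the time, the measured TCP pose, the force, the opening and the grip force at its end, in the units of the state.
- get_obs(): the state, without advancing time (a new reading comes with each control period).
- grab_frame(name): name is "scene" or "side" or "wrist"; returns (picture, depth): 384x512x3 uint8, red, green, blue; 384x512 float32, m along the optical axis (not along the pixel's ray), 0 where there is no reading.
- camera_params(name): a dict with "intrinsics" (3x3 intrinsics, pixels), "k1" (the pictures are not rectified: a ray, as slopes to the right and down, at radius r is drawn at 1 + k1 r^2 times it, then the intrinsics apply), "T" (4x4, takes a point from camera to world coordinates). Camera axes: x right, y down, z forward; pixel columns grow to the right and rows downward; lengths in m; the calibration is good to about 2 mm. A picture is of the moment at which its call begins: read the wrist's pose just before it. camera_params takes no time and is no camera call; for the wrist camera it gives the pose at the moment of the call.
- sign_off(): hands the job in; it is judged then, once.
The state is a dict: "time_s": time; "q": joint angles; "dq": joint speeds; "effort": joint torques, N m; "tool_pos": TCP position; "eef_rot": TCP orientation; "wrist_force": force on the tool from outside, world axes, zero at the start; "moment": the same for the moment, N m; "finger_gap": finger opening in m; "grip_force": force on a finger pad.
Only numpy, scipy, OpenCV 4.12 (cv2) and the standard library are available. Lean on these libraries where they do the work, as an engineer would, in place of code of your own. Each camera call takes 0.05 s, during which the arm holds its last target. There are 200 camera calls.

### The job

Two flat dryer lint screens lie on the low shelf of the laundry's folding table. With the fingertips, slide each one toward the shelf's far edge until its whole grip tab sticks out over the edge and the tabbed end of its frame is flush with the edge, the screen lying square to it, so that the next user can take it by the tab. Push gently and keep the screens flat on the shelf: never pinch or lift them, and leave everything else where it stands.

Things in the scene. Friction and masses are not known exactly. Their poses are not given: they have to be found in the camera images.
- shelf_edge (a point): Middle of the far (+x) top edge of the low wooden shelf fixed on the table. Its flat top is 60 mm above the table, reaches 320 mm back toward the robot (-x of this frame) and 280 mm to either side (y). Axes: x points out over the edge, square to it, y runs along the edge, z up. It may stand askew up to 9 degrees.
- wide_screen: Flat lint screen lying on the shelf, about 160 g: white frame 110 mm (x) by 130 mm (y), 10 mm thick, dark mesh 3 mm below its top; a grip tab 30 mm long (x), 70 mm wide, equally thick, juts from the middle of its +x side, toward the shelf's far edge (askew up to 12 degrees). Origin: centre of the frame's underside without tab, z up; its straight back side, good to push, is 55 mm behind (-x).
- wide_screen_shoulder (a point): Point on the wide screen's underside at the middle of the line where its tab meets the frame (the frame's end on the tab side), 55 mm from the frame's centre; same axes as the screen. It must come to lie over the shelf's far edge line.
- narrow_screen: Flat lint screen lying on the shelf, about 160 g: white frame 120 mm (x) by 100 mm (y), 10 mm thick, dark mesh 3 mm below its top; a grip tab 40 mm long (x), 45 mm wide, equally thick, juts from the middle of its +x side, toward the shelf's far edge (askew up to 12 degrees). Origin: centre of the frame's underside without tab, z up; its straight back side, good to push, is 60 mm behind (-x).
- narrow_screen_shoulder (a point): Point on the narrow screen's underside at the middle of the line where its tab meets the frame (the frame's end on the tab side), 60 mm from the frame's centre; same axes as the screen. It must come to lie over the shelf's far edge line.
- tin: Bystander: closed metal tin, 40 mm across, 45 mm tall, standing on the shelf between the two screens. Origin: centre of its underside. Leave alone.
- stain_bottle: Bystander: small white bottle, 42 mm across, 110 mm tall, on the shelf's left end (+y) toward the robot. Origin: centre of its underside. Leave alone.
- dosing_cup: Bystander: clear plastic cup, 50 mm across, 48 mm tall, on the shelf's right end (-y). Origin: centre of its underside. Leave alone.
- detergent: Bystander: large blue bottle, 90 mm across, 230 mm tall, on the table left of the shelf. Origin: centre of its underside. Leave alone.
- padlock: Bystander: brass padlock, body 45 x 40 x 20 mm, lying on the table left of the shelf. Origin: underside centre of its body. Leave alone.
- lint_brush: Bystander: hand brush with its handle, lying on the table right of the shelf (-y). Leave alone.
Mind the look-alikes: they are no part of the job. What is shaped like the wide_screen but orange or purple is not meant.

How it is judged:
By the outcome, as a careful person would: the job done as asked, in the order asked, and still so for the second after the job is handed in, with the robot touching nothing.
It also fails if it takes over 61 s, if anything falls off the work surface, if the arm or the gripper's body presses on something with over 40 N, if the wrist force passes 120 N, or if a joint passes its speed limit or range.

## Working session

There is one attempt and no reset: what is moved stays moved. The work goes in short steps, Python scripts to look and compute and a tool call to move; the robot and the scene stay as the last step left them, time stands still between calls to the robot, and variables do not carry over. Pictures are saved under pics/ and viewed, at most 10 in all, crops included, and the job is handed in when it is done.

Besides the shell and the picture viewer there is one more tool, called after "Emit:" as name(argument=value, ...) on one line, values as JSON. drive_tool: Moves the arm, as the interface text tells. Its arguments: {"type":"object","properties":{"fingers":{"type":"array","items":{"type":"number"}},"delta_pos":{"type":"array","items":{"type":"array","items":{"type":"number"}}},"turn":{"type":"array","items":{"type":"array","items":{"type":"number"}}},"force":{"type":"number"}},"required":["fingers","delta_pos","turn"]}

```bash
mkdir -p pics; ls
python3 - <<'E'
from rig import *
import cv2, numpy as np
for n in ("scene","side"):
    im,d=grab_frame(n); cv2.imwrite(f"pics/{n}0.png",im[:,:,::-1]); np.savez(f"{n}0.npz",im=im,d=d)
    p=camera_params(n); print(n,p["intrinsics"].tolist(),p["k1"],np.round(p["T"],3).tolist())
a=cv2.imread("pics/scene0.png");
o=get_obs(); print(o)
E
```

```text
pics
scene [[443.38902054836035, 0.0, 253.60244101571615], [0.0, 443.38902054836035, 193.69310574946397], [0.0, 0.0, 1.0]] 0.03543678083159315 [[0.232, 0.635, -0.737, 1.533], [0.973, -0.139, 0.187, -0.22], [0.016, -0.76, -0.65, 0.921], [0.0, 0.0, 0.0, 1.0]]
side [[425.0298801424671, 0.0, 247.5230502330281], [0.0, 425.0298801424671, 204.32646212352893], [0.0, 0.0, 1.0]] -0.13768605497128333 [[-0.881, -0.34, 0.33, 0.122], [-0.474, 0.631, -0.614, 0.854], [0.001, -0.697, -0.717, 1.038], [0.0, 0.0, 0.0, 1.0]]
{'time_s': 0.1, 'q': array([1.17903452e+00, 2.41363812e-01, 3.86837358e-03, 1.33522318e+00,
       1.55369461e-05, 1.57079630e+00]), 'dq': array([-0.00059862,  0.00046024,  0.00207668, -0.0001334 ,  0.00082699,
       -0.00059666]), 'effort': array([ 2.09703662e-04, -3.73139048e+01,  2.53010130e+01,  1.08190576e-02,
        4.85856390e-05,  1.82030954e-05]), 'tool_pos': array([0.19068637, 0.46159316, 0.23049252]), 'eef_rot': array([-6.11374203e-01, -3.08113143e+00,  2.95666828e-03]), 'wrist_force': array([-0.31466476, -0.02118568, -0.87074249]), 'moment': array([-0.02551518,  0.02771345,  0.00054695]), 'grip_force': 0.0, 'finger_gap': 0.08542460933356355}
```

View pics/scene0.png

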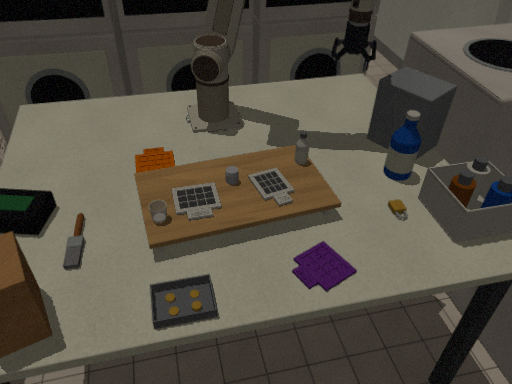

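View pics/side0.png

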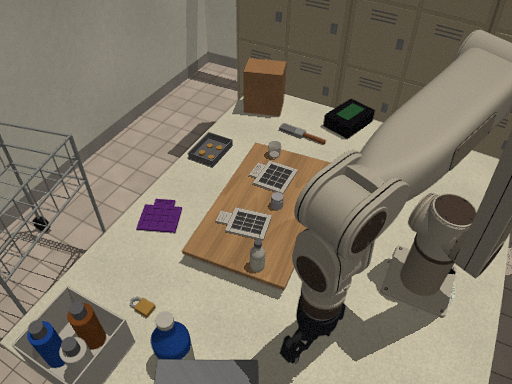

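The scene view shows the shelf (corners about (137,180), (147,247), (337,207)). There are two white screens on it, at (197,199) and (271,184), with the tin at (232,176) between them. The look-alikes are orange at (155,160) and purple at (323,266), both off the shelf, so they aren't meant. I'll confirm this in a rectified crop and measure.

```bash
cat > h.py <<'E'
from rig import *
import cv2, numpy as np
def cast(uv,p,z):
    K=np.array(p["intrinsics"]);k1=p["k1"];T=np.array(p["T"])
    d=(np.asarray(uv,float).reshape(-1,2)-K[:2,2])/[K[0,0],K[1,1]]
    u=d.copy()
    for _ in range(10): u=d/(1+k1*(u**2).sum(1,keepdims=True))
    r=np.c_[u,np.ones(len(u))]@T[:3,:3].T
    return T[:3,3]+r*((z-T[2,3])/r[:,2])[:,None]
def proj(P,p):
    K=np.array(p["intrinsics"]);k1=p["k1"];T=np.array(p["T"])
    c=(np.asarray(P,float)-T[:3,3])@T[:3,:3]; s=c[:,:2]/c[:,2:]
    s=s*(1+k1*(s**2).sum(1,keepdims=True))
    return s*[K[0,0],K[1,1]]+K[:2,2]
# orthophoto at height z: row = (x1-x)/res, col=(y1-y)/res
def ortho(im,p,z,x0,x1,y0,y1,res=.001):
    xs=np.arange(x1,x0,-res);ys=np.arange(y1,y0,-res)
    X,Y=np.meshgrid(xs,ys,indexing="ij")
    uv=proj(np.c_[X.ravel(),Y.ravel(),np.full(X.size,z)],p).astype(np.float32).reshape(X.shape+(2,))
    return cv2.remap(im,uv,None,cv2.INTER_LINEAR)
E
python3 - <<'E'
from h import *
out=[]
for n in("scene","side"):
    z=np.load(n+"0.npz");im=z["im"];p=camera_params(n)
    o=ortho(im,p,.07,.25,.75,-.35,.35); out.append(o)
    hsv=cv2.cvtColor(im,cv2.COLOR_RGB2HSV)
    wood=((hsv[...,0]>8)&(hsv[...,0]<22)&(hsv[...,1]>90)&(z["d"]>0)).astype(np.uint8)*255
    wood=cv2.morphologyEx(wood,cv2.MORPH_OPEN,np.ones((3,3)))
    c=max(cv2.findContours(wood,0,1)[0],key=cv2.contourArea)
    ap=cv2.approxPolyDP(cv2.convexHull(c),5,True).reshape(-1,2)
    print(n,ap.tolist(),np.round(cast(ap,p,.06)[:,:2],3).tolist())
    oh=cv2.cvtColor(o,cv2.COLOR_RGB2HSV)
    m=((oh[...,1]<60)&(oh[...,2]>110)).astype(np.uint8)*255
    print(n,[hsv[v,u].tolist() for u,v in ([(201,212),(250,184)] if n=="scene" else [(223,217),(258,168)])])
big=np.vstack([cv2.resize(o,None,fx=.85,fy=.85) for o in out]); 
cv2.imwrite("pics/ortho0.png",cv2.resize(big,(420,600))[...,::-1] if 0 else cv2.resize(big,None,fx=.7,fy=.7)[...,::-1])
cv2.imwrite("pics/os.png",cv2.resize(out[0],None,fx=1.1,fy=1.1)[...,::-1])
E
```

```text
scene [[340, 202], [150, 247], [135, 155], [156, 147], [295, 145]] [[0.648, 0.266], [0.707, -0.286], [0.283, -0.309], [0.251, -0.239], [0.337, 0.226]]
scene [[24, 36, 114], [17, 146, 103]]
side [[255, 143], [327, 162], [283, 288], [183, 253]] [[0.699, -0.279], [0.422, -0.305], [0.338, 0.249], [0.643, 0.278]]
side [[20, 35, 170], [18, 33, 171]]
```

View pics/os.png

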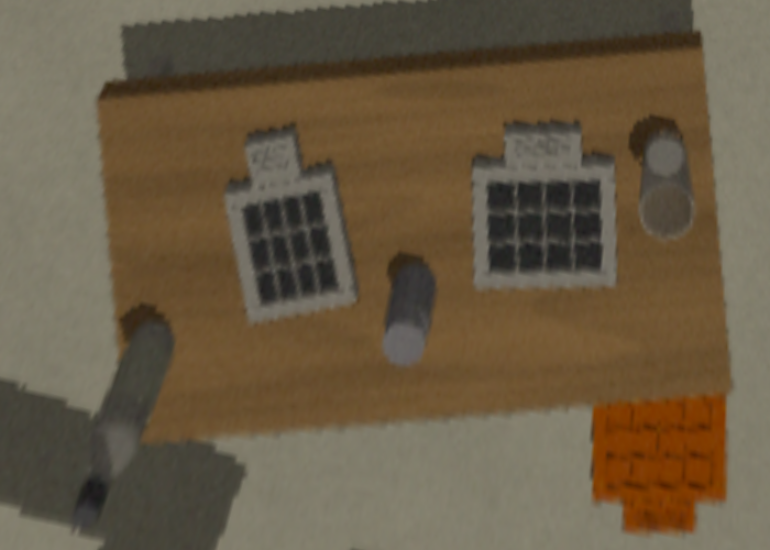

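The rectified crop confirms it. The left white screen, at crop (290,240), has the long narrow tab and is narrow_screen. The right one, at (545,220), is wider with a broad tab and is wide_screen. The orange one (660,450) lies off the shelf. The tin base is near (408,268), the cup near (655,140) and the bottle base near (148,325). Next I'll get exact poses.

```bash
cat >> h.py <<'E'
def frame(o,x1,y1,xl,yl,thr,res=.001):
    """white blob inside world box -> filled contour, min-area rect (world centre, sides, yaw)"""
    h=cv2.cvtColor(o,cv2.COLOR_RGB2HSV)
    m=((h[...,1]<70)&(h[...,2]>thr)).astype(np.uint8)*255
    b=np.zeros_like(m); r=[int((x1-xl[1])/res),int((x1-xl[0])/res)];c=[int((y1-yl[1])/res),int((y1-yl[0])/res)]
    b[max(r[0],0):r[1],max(c[0],0):c[1]]=m[max(r[0],0):r[1],max(c[0],0):c[1]]
    b=cv2.morphologyEx(b,cv2.MORPH_CLOSE,np.ones((5,5)))
    k=max(cv2.findContours(b,0,1)[0],key=cv2.contourArea).reshape(-1,2)
    return np.c_[x1-k[:,1]*res, y1-k[:,0]*res]
def line(P,axis,lo,hi,v,tol=.006):
    """fit a line to contour points: keep those with coord[axis] in (lo,hi) and the other near v"""
    s=(P[:,axis]>lo)&(P[:,axis]<hi)&(abs(P[:,1-axis]-v)<tol)
    return np.polyfit(P[s,axis],P[s,1-axis],1) if s.sum()>10 else None
E
python3 - <<'E'
from h import *
for n in("scene","side"):
    z=np.load(n+"0.npz");im=z["im"];p=camera_params(n)
    # shelf edge: fit on ortho at .06, strongest brightness drop along x
    o=ortho(im,p,.06,.25,.75,-.35,.35); g=cv2.cvtColor(o,cv2.COLOR_RGB2HSV)
    v=cv2.GaussianBlur(o[...,0].astype(float),(5,5),0)
    pts=[]
    for c in range(110,600,5):
        y=.35-c*.001; r0=int((.75-(.672-.1*y))*1000); s=v[r0-14:r0+14,c]; gr=np.diff(s)
        pts.append((y,.75-.001*(r0-14+np.argmax(gr)+.5)))
    pts=np.array(pts); f=np.polyfit(*pts.T,1); k=abs(np.polyval(f,pts[:,0])-pts[:,1])<.004; f=np.polyfit(*pts[k].T,1)
    print(n,"edge x=%.4f*y+%.4f"%tuple(f),k.sum(),len(k))
    o=ortho(im,p,.07,.25,.75,-.35,.35)
    for nm,yl,thr in(("narrow",(.02,.16),0),("wide",(-.225,-.07),0)):
        thr=80 if n=="scene" else 110
        P=frame(o,.75,.35,(.45,.66),yl,thr)
        # (x,y) rect
        R=cv2.minAreaRect((P*1000).astype(np.float32)); print(n,nm,"rect mm",np.round(R[0],1),np.round(R[1],1),"ang %.1f"%R[2], np.round(cv2.boxPoints(R)).tolist())
    # objects by depth: points with z between .085 and .10 on shelf
    d=z["d"]; H,W=d.shape; uv=np.stack(np.meshgrid(np.arange(W),np.arange(H)),-1).reshape(-1,2)
    C=np.array(p["T"])[:3,3]; A=cast(uv,p,0.); dirn=A-C; zc=(dirn@np.array(p["T"])[:3,2])
    X=C+dirn*(d.ravel()/zc)[:,None]; ok=(d.ravel()>0)&(X[:,2]>.08)&(X[:,2]<.104)
    for nm,c in(("tin",(.505,-.015)),("cup",(.61,-.245)),("bottle",(.45,.21))):
        q=X[ok&(np.hypot(*(X[:,:2]-c).T)<.045)]; 
        if len(q): print(n,nm,len(q),np.round(np.percentile(q,[3,50,97],axis=0)[:,:2],3).tolist())
E
```

```text
scene edge x=-0.0852*y+0.6728 98 98
scene narrow rect mm [545.4  89.6] [162.  102.5] ang 11.1 [[456.0, 124.0], [476.0, 24.0], [635.0, 55.0], [615.0, 155.0]]
scene wide rect mm [ 560.1 -143.9] [142.3 130.1] ang 1.3 [[488.0, -80.0], [490.0, -211.0], [633.0, -207.0], [630.0, -77.0]]
scene tin 91 [[0.48, -0.045], [0.499, -0.028], [0.507, -0.01]]
scene cup 194 [[0.582, -0.274], [0.608, -0.255], [0.628, -0.234]]
scene bottle 78 [[0.432, 0.193], [0.447, 0.207], [0.455, 0.229]]
side edge x=-0.0844*y+0.6706 64 98
side narrow rect mm [548.   94.4] [160.3 101.7] ang 11.2 [[459.0, 129.0], [479.0, 29.0], [636.0, 60.0], [617.0, 160.0]]
side wide rect mm [ 562.4 -137.4] [142.2 137.5] ang 1.1 [[490.0, -70.0], [493.0, -207.0], [635.0, -205.0], [632.0, -67.0]]
side tin 92 [[0.469, -0.036], [0.483, -0.009], [0.504, -0.002]]
side cup 120 [[0.584, -0.276], [0.607, -0.249], [0.627, -0.228]]
side bottle 74 [[0.412, 0.218], [0.425, 0.236], [0.446, 0.241]]
```

Emit:
drive_tool(fingers=[0.3, 0.3, 0.3, 0.3, 0.3], delta_pos=[[0, 0, 0], [0, 0, 0], [0, 0, 0], [0, 0, 0], [-0.02, -0.04, 0]], turn=[[0, 0, -0.119], [0, 0, -0.119], [0, 0, -0.119], [0, 0, -0.12], [0, 0, 0]])

```text
time_s: 0.6
tool_pos: [0.2131, 0.4265, 0.2304]
eef_rot: [0.146, -3.138, -0.002]
wrist_force: [0.3, -1.2, -0.2]
finger_gap: 0.0555
grip_force: 0.0
```

Emit:
drive_tool(fingers=[0.3, 0.3, 0.3, 0.3, 0.3], delta_pos=[[-0.02, -0.04, 0], [-0.02, -0.04, 0], [-0.02, -0.04, 0], [-0.02, -0.04, 0], [-0.02, -0.04, 0]], turn=[[0, 0, 0], [0, 0, 0], [0, 0, 0], [0, 0, 0], [0, 0, 0]])

```text
time_s: 1.1
tool_pos: [0.3312, 0.2315, 0.2311]
eef_rot: [0.135, -3.138, 0.0]
wrist_force: [0.6, -0.0, 0.5]
finger_gap: 0.0557
grip_force: 0.0
```

Emit:
drive_tool(fingers=[0.3, 0.3, 0.3, 0.3, 0.3], delta_pos=[[-0.02, -0.04, 0], [-0.02, -0.04, 0], [-0.02, -0.04, 0], [-0.02, -0.04, 0], [0, 0, 0]], turn=[[0, 0, 0], [0, 0, 0], [0, 0, 0], [0, 0, 0], [0, 0, 0]])

```text
time_s: 1.6
tool_pos: [0.4262, 0.0765, 0.2308]
eef_rot: [-0.121, 3.139, -0.002]
wrist_force: [-0.7, 0.6, -0.4]
finger_gap: 0.0556
grip_force: 0.0
```

Run:
```python
from h import *
from scipy.spatial.transform import Rotation as R
o=get_obs(); print(o["time_s"],o["tool_pos"],np.round(R.from_rotvec(o["eef_rot"]).as_matrix(),4).tolist(),o["finger_gap"],o["wrist_force"],o["q"])
p=camera_params("wrist"); im,d=grab_frame("wrist"); np.savez("w1.npz",im=im,d=d)
cv2.imwrite("pics/w1.png",im[...,::-1]); print(np.round(p["T"],3).tolist())
```

```text
1.6 [0.42617529 0.07645762 0.23084256] [[-0.997, -0.0772, 0.0004], [-0.0772, 0.997, -0.0015], [-0.0002, -0.0016, -1.0]] 0.0556047795861944 [-0.69131302  0.58321986 -0.43571425] [ 0.17862523  0.10817123 -0.15836668  1.30416953 -0.0015828   0.10135496]
[[-0.077, 0.946, 0.315, 0.345], [0.997, 0.073, 0.024, 0.07], [-0.001, 0.316, -0.949, 0.373], [0.0, 0.0, 0.0, 1.0]]
```

View pics/w1.png

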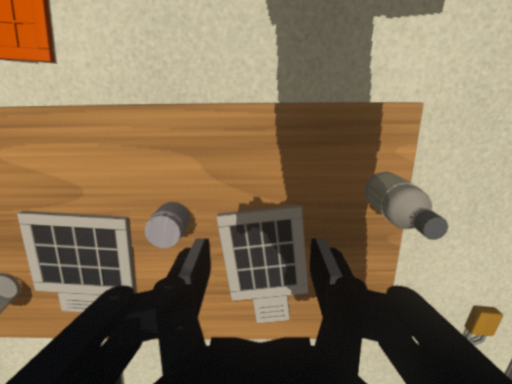

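The wrist view shows the shelf back edge at row ~104 and its front edge at row ~336. The narrow screen is at (262,250), the wide at (77,255), the tin at (168,225) and the bottle at (400,200). I'll refine the edge and the poses from it.

Run:
```python
from h import *
z=np.load("w1.npz");im=z["im"];p=camera_params("wrist")
h=cv2.cvtColor(im,cv2.COLOR_RGB2HSV)
wood=(((h[...,1]>80)&(h[...,0]<25)&(h[...,2]>50)).astype(np.uint8))
def fit(rows,pts):
    W=cast(pts,p,.06)[:,:2]; f=np.polyfit(W[:,1],W[:,0],1); r=np.polyval(f,W[:,1])-W[:,0]
    k=abs(r)<.002; f=np.polyfit(W[k,1],W[k,0],1); print(rows,"x=%.4f*y+%.4f"%tuple(f),k.sum(),len(k), np.degrees(np.arctan(-f[0])))
g=cv2.GaussianBlur(im.astype(float),(3,3),0); s=h[...,1].astype(float)
s=cv2.GaussianBlur(s,(3,3),0)
top=[(c,90+np.argmax(np.diff(s[90:118,c]))+.5) for c in range(5,410,5)]
bot=[(c,325+np.argmin(np.diff(s[325:348,c]))+.5) for c in list(range(5,50,3))+list(range(205,255,3))+list(range(290,320,3))]
fit("back",np.array(top,float)); fit("front",np.array(bot,float))
o=ortho(im,p,.07,.40,.75,-.25,.2)
w=(h[...,1]<60)&(h[...,2]>90)
for nm,box in(("narrow",(212,200,308,325)),("wide",(15,205,136,314))):
    x0,y0,x1,y1=box; m=np.zeros(w.shape,np.uint8); m[y0:y1,x0:x1]=w[y0:y1,x0:x1]*255
    m=cv2.morphologyEx(m,cv2.MORPH_OPEN,np.ones((2,2)))
    k=max(cv2.findContours(m,0,1)[0],key=cv2.contourArea); P=cast(k.reshape(-1,2),p,.07)[:,:2]
    R=cv2.minAreaRect((P*1000).astype(np.float32)); print(nm,np.round(R[0],1),np.round(R[1],1),round(R[2],1),np.round(cv2.boxPoints(R)).tolist())
```

```text
back x=-0.0865*y+0.3541 81 81 4.9412084560092655
front x=-0.0831*y+0.6726 42 42 4.751336218622814
narrow [546.9  86.8] [160.3  78.9] 11.6 [[460.0, 109.0], [476.0, 32.0], [633.0, 64.0], [617.0, 142.0]]
wide [ 559.5 -136.7] [140.4 129. ] 1.3 [[488.0, -74.0], [491.0, -203.0], [631.0, -200.0], [628.0, -71.0]]
```

Emit:
drive_tool(fingers=[0.3, 0.3, 0.3, 0.3, 0.3], delta_pos=[[0, 0, 0.045], [0, 0, 0.045], [0, 0, 0.045], [0, 0, 0.02], [0, 0, 0]], turn=[[0, 0, -0.008], [0, 0, 0], [0, 0, 0], [0, 0, 0], [0, 0, 0]])

```text
time_s: 2.15
tool_pos: [0.4202, 0.0811, 0.0732]
eef_rot: [0.149, -3.13, 0.001]
wrist_force: [-0.5, 0.4, 0.4]
finger_gap: 0.0554
grip_force: 0.0
```

Emit:
drive_tool(fingers=[0.3, 0.3, 0.3, 0.3, 0.3], delta_pos=[[0, 0, 0.004], [0, 0, 0.004], [0, 0, 0.002], [0, 0, 0], [0, 0, 0]], turn=[[0, 0, 0], [0, 0, 0], [0, 0, 0], [0, 0, 0], [0, 0, 0]])

```text
time_s: 2.65
tool_pos: [0.4247, 0.0807, 0.0669]
eef_rot: [-0.146, 3.137, 0.0]
wrist_force: [-0.7, 0.7, 0.3]
finger_gap: 0.0556
grip_force: 0.0
```

Emit:
drive_tool(fingers=[0.3, 0.3, 0.3, 0.3, 0.3], delta_pos=[[0, 0, 0.002], [0, 0, 0.002], [0, 0, 0], [0, 0, 0], [0, 0, 0]], turn=[[0, 0, 0.008], [0, 0, 0], [0, 0, 0], [0, 0, 0], [0, 0, 0]])

```text
time_s: 3.15
tool_pos: [0.4242, 0.0806, 0.0623]
eef_rot: [0.134, -3.139, -0.0]
wrist_force: [-0.2, 0.9, -1.0]
finger_gap: 0.0556
grip_force: 0.0
```

Emit:
drive_tool(fingers=[0.3, 0.3, 0.3], delta_pos=[[0, 0, 0.002], [0, 0, 0], [0, 0, 0]], turn=[[0, 0, 0], [0, 0, 0], [0, 0, 0]])

```text
time_s: 3.45
tool_pos: [0.4242, 0.0806, 0.0602]
eef_rot: [0.134, -3.139, 0.0]
wrist_force: [-0.6, -0.1, 0.2]
finger_gap: 0.0554
grip_force: 0.0
```

Emit:
drive_tool(fingers=[0.3, 0.3, 0.3], delta_pos=[[0, 0, 0.002], [0, 0, 0], [0, 0, 0]], turn=[[0, 0, 0], [0, 0, 0], [0, 0, 0]])

```text
time_s: 3.75
tool_pos: [0.4241, 0.0806, 0.0582]
eef_rot: [0.134, -3.138, 0.0]
wrist_force: [0.2, -0.1, -0.5]
finger_gap: 0.0556
grip_force: 0.0
```

Emit:
drive_tool(fingers=[0.3, 0.3, 0.3], delta_pos=[[0, 0, 0.002], [0, 0, 0], [0, 0, 0]], turn=[[0, 0, 0], [0, 0, 0], [0, 0, 0]])

```text
time_s: 4.05
tool_pos: [0.4242, 0.0806, 0.0562]
eef_rot: [0.134, -3.139, 0.0]
wrist_force: [0.7, -0.7, -0.3]
finger_gap: 0.0554
grip_force: 0.0
```

Emit:
drive_tool(fingers=[0.3, 0.3, 0.3], delta_pos=[[0, 0, 0.001], [0, 0, 0], [0, 0, 0]], turn=[[0, 0, 0], [0, 0, 0], [0, 0, 0]])

```text
time_s: 4.35
tool_pos: [0.4243, 0.0806, 0.0559]
eef_rot: [-0.134, 3.138, 0.0]
wrist_force: [-2.0, -0.5, 5.8]
finger_gap: 0.0557
grip_force: 2.9
```

Emit:
drive_tool(fingers=[0.3, 0.3, 0.3, 0.3, 0.3], delta_pos=[[0, 0, -0.004], [-0.005, 0, 0], [-0.005, 0, 0], [-0.005, 0, 0], [-0.005, 0, 0]], turn=[[0, 0, 0], [0, 0, 0], [0, 0, 0], [0, 0, 0], [0, 0, 0]])

```text
time_s: 4.85
tool_pos: [0.4447, 0.0823, 0.0591]
eef_rot: [0.134, -3.139, 0.0]
wrist_force: [0.4, 0.2, -0.1]
finger_gap: 0.0553
grip_force: 0.0
```

Emit:
drive_tool(fingers=[0.3, 0.3, 0.3, 0.3, 0.3], delta_pos=[[-0.005, 0, 0], [-0.005, 0, 0], [-0.005, 0, 0], [-0.005, 0, 0], [-0.005, 0, 0]], turn=[[0, 0, 0], [0, 0, 0], [0, 0, 0], [0, 0, 0], [0, 0, 0]])

```text
time_s: 5.35
tool_pos: [0.4693, 0.0844, 0.0592]
eef_rot: [0.134, -3.138, 0.0]
wrist_force: [0.2, 0.5, -0.3]
finger_gap: 0.0553
grip_force: 0.3
```

Emit:
drive_tool(fingers=[0.3, 0.3, 0.3, 0.3, 0.3], delta_pos=[[-0.005, 0, 0], [-0.005, 0, 0], [-0.005, 0, 0], [-0.005, 0, 0], [-0.005, 0, 0]], turn=[[0, 0, 0], [0, 0, 0], [0, 0, 0], [0, 0, 0], [0, 0, 0]])

```text
time_s: 5.85
tool_pos: [0.4943, 0.0865, 0.0593]
eef_rot: [0.134, -3.139, 0.0]
wrist_force: [-1.3, -0.3, -0.0]
finger_gap: 0.0556
grip_force: 0.4
```

```bash
cat > look.py <<'E'
import sys
from h import *
n=sys.argv[1]
a,_=grab_frame("scene"); w,_=grab_frame("wrist"); np.savez(n+".npz",a=a,w=w)
p=camera_params("scene"); o=ortho(a,p,.07,.45,.75,-.25,.2,.0008)
cv2.imwrite(f"pics/{n}.png",np.vstack([o,cv2.resize(w,(o.shape[1],int(o.shape[1]*.39)))  if 0 else o[:0]])[...,::-1])
W=cv2.resize(w,(o.shape[1],o.shape[1]*384//512)); W=W[int(W.shape[0]*.48):]
cv2.imwrite(f"pics/{n}.png",np.vstack([o,W])[:600,:,::-1]); print(get_obs()["tool_pos"],get_obs()["wrist_force"])
E
python3 look.py l1
```

```text
[0.4950333  0.08662021 0.05942364] [ 0.02452344 -0.95153408  0.05024443]
```

View pics/l1.png

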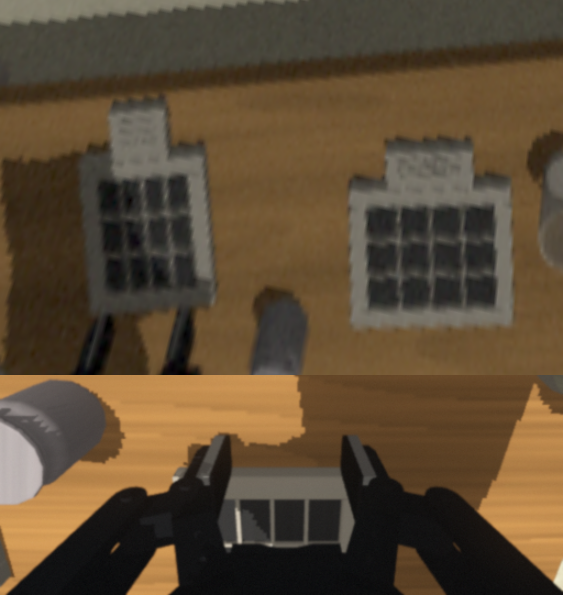

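The narrow screen (ortho (150,230)) is moving flat and squaring up, and nothing else has been touched. I'll keep pushing.

Emit:
drive_tool(fingers=[0.3, 0.3, 0.3, 0.3, 0.3], delta_pos=[[-0.005, 0, 0], [-0.005, 0, 0], [-0.005, 0, 0], [-0.005, 0, 0], [-0.005, 0, 0]], turn=[[0, 0, 0], [0, 0, 0], [0, 0, 0], [0, 0, 0], [0, 0, 0]])

```text
time_s: 6.45
tool_pos: [0.5193, 0.0887, 0.0593]
eef_rot: [0.134, -3.139, 0.0]
wrist_force: [-1.0, 0.1, 0.0]
finger_gap: 0.0555
grip_force: 0.5
```

Emit:
drive_tool(fingers=[0.3, 0.3, 0.3, 0.3], delta_pos=[[-0.004, 0, 0], [-0.002, 0, 0], [0, 0, 0], [0, 0, 0]], turn=[[0, 0, 0], [0, 0, 0], [0, 0, 0], [0, 0, 0]])

```text
time_s: 6.85
tool_pos: [0.5251, 0.0892, 0.0594]
eef_rot: [-0.134, 3.138, 0.0]
wrist_force: [0.1, -0.0, -0.3]
finger_gap: 0.0554
grip_force: 0.0
```

```bash
python3 look.py l2
python3 - <<'E'
from h import *
a=np.load("l2.npz")["a"]; w=np.load("l2.npz")["w"]
p=camera_params("scene"); o=ortho(a,p,.07,.45,.75,-.05,.2,.0004)
cv2.imwrite("pics/l2b.png",o[:480,:,::-1])
E
```

```text
[0.52491959 0.08921285 0.0593907 ] [-0.56800247 -0.33032798  0.64761496]
```

View pics/l2b.png

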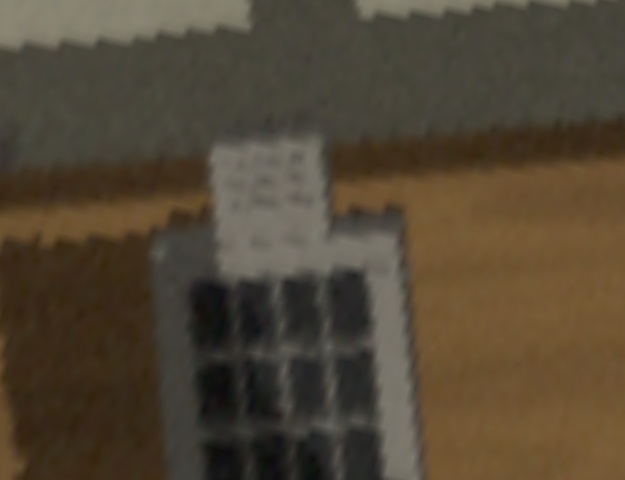

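The narrow tab now overhangs at (270,170), with the shoulder (row ~225) still several mm short of the edge (row ~195). The screen lies square. I'll push 5 mm more, back off, and go to the wide screen. The fine finish comes later from close wrist views.

Emit:
drive_tool(fingers=[0.3, 0.3, 0.3, 0.3, 0.3], delta_pos=[[-0.003, 0, 0], [-0.002, 0, 0], [0, 0, 0], [0.015, 0, 0], [0.02, 0, -0.01]], turn=[[0, 0, 0], [0, 0, 0], [0, 0, 0], [0, 0, 0], [0, 0, 0]])

```text
time_s: 7.45
tool_pos: [0.4946, 0.0865, 0.0683]
eef_rot: [0.134, -3.138, 0.0]
wrist_force: [-0.1, 0.2, 0.2]
finger_gap: 0.0558
grip_force: 0.0
```

Emit:
drive_tool(fingers=[0.3, 0.3, 0.3, 0.3, 0.3], delta_pos=[[0.01, 0, -0.045], [0, 0, -0.045], [0.01, -0.045, 0], [0.01, -0.045, 0], [0.01, -0.045, 0]], turn=[[0, 0, 0], [0, 0, 0], [0, 0, 0], [0, 0, 0], [0, 0, 0]])

```text
time_s: 7.95
tool_pos: [0.467, -0.0523, 0.1602]
eef_rot: [-0.137, 3.136, -0.001]
wrist_force: [1.0, -0.2, 0.4]
finger_gap: 0.0556
grip_force: 0.0
```

Emit:
drive_tool(fingers=[0.3, 0.3, 0.3, 0.3, 0.3], delta_pos=[[0.015, -0.045, 0], [0.01, -0.045, 0], [0, -0.003, 0.02], [0, 0, 0], [0, 0, 0]], turn=[[0, 0, 0], [0, 0, 0], [0, 0, 0], [0, 0, 0], [0, 0, 0]])

```text
time_s: 8.45
tool_pos: [0.4492, -0.1458, 0.1392]
eef_rot: [0.134, -3.138, -0.001]
wrist_force: [0.4, 0.9, 0.5]
finger_gap: 0.0552
grip_force: 0.0
```

Emit:
drive_tool(fingers=[0.3, 0.3, 0.3, 0.3, 0.3], delta_pos=[[0, 0, 0.04], [0, 0, 0.025], [0, 0, 0.01], [0, 0, 0.004], [0, 0, 0]], turn=[[0, 0, 0], [0, 0, 0], [0, 0, 0], [0, 0, 0], [0, 0, 0]])

```text
time_s: 8.95
tool_pos: [0.4504, -0.1456, 0.0609]
eef_rot: [-0.136, 3.138, -0.0]
wrist_force: [0.2, -0.7, 0.3]
finger_gap: 0.0554
grip_force: 0.0
```

Emit:
drive_tool(fingers=[0.3, 0.3, 0.3, 0.3, 0.3], delta_pos=[[-0.005, 0, 0], [-0.005, 0, 0], [-0.005, 0, 0], [-0.005, 0, 0], [-0.005, 0, 0]], turn=[[0, 0, 0], [0, 0, 0], [0, 0, 0], [0, 0, 0], [0, 0, 0]])

```text
time_s: 9.45
tool_pos: [0.4752, -0.144, 0.0605]
eef_rot: [-0.134, 3.138, -0.0]
wrist_force: [0.4, -0.5, -0.6]
finger_gap: 0.0558
grip_force: 0.0
```

Emit:
drive_tool(fingers=[0.3, 0.3, 0.3, 0.3, 0.3], delta_pos=[[-0.005, 0, 0], [-0.005, 0, 0], [-0.005, 0, 0], [-0.005, 0, 0], [-0.005, 0, 0]], turn=[[0, 0, 0], [0, 0, 0], [0, 0, 0], [0, 0, 0], [0, 0, 0]])

```text
time_s: 9.95
tool_pos: [0.4997, -0.1418, 0.0602]
eef_rot: [0.134, -3.138, -0.0]
wrist_force: [-1.6, -0.8, 0.5]
finger_gap: 0.0555
grip_force: 0.5
```

```bash
python3 look.py l3
```

```text
[ 0.50048913 -0.14172043  0.06031284] [-0.24573275 -0.11301099 -0.32426066]
```

View pics/l3.png

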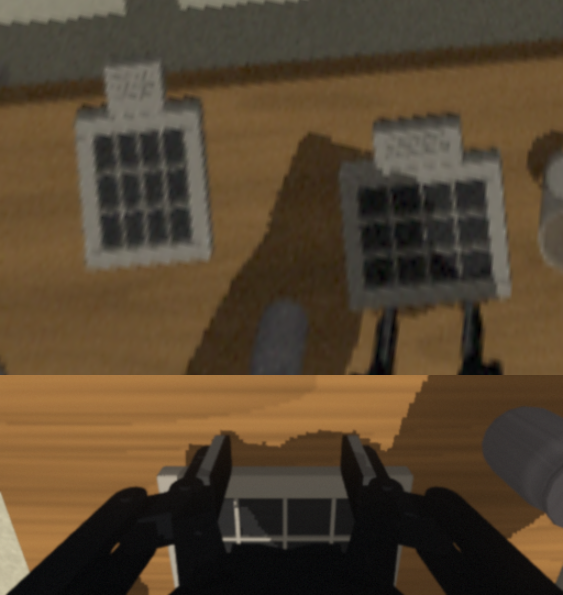

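The wide screen (ortho (425,230)) is squaring up, clear of the cup at (550,210). The narrow one is nearly at the edge. I'll continue the wide push to about 3 mm short.

Emit:
drive_tool(fingers=[0.3, 0.3, 0.3, 0.3, 0.3], delta_pos=[[-0.006, 0, 0], [-0.006, 0, 0], [-0.006, 0, 0], [-0.006, 0, 0], [-0.006, 0, 0]], turn=[[0, 0, 0], [0, 0, 0], [0, 0, 0], [0, 0, 0], [0, 0, 0]])

```text
time_s: 10.55
tool_pos: [0.5299, -0.1392, 0.0602]
eef_rot: [0.134, -3.139, -0.0]
wrist_force: [0.4, -0.2, -0.0]
finger_gap: 0.0557
grip_force: 0.4
```

Emit:
drive_tool(fingers=[0.3, 0.3, 0.3, 0.3, 0.3], delta_pos=[[-0.006, 0, 0], [-0.006, 0, 0], [-0.006, 0, 0], [-0.005, 0, 0], [-0.003, 0, 0]], turn=[[0, 0, 0], [0, 0, 0], [0, 0, 0], [0, 0, 0], [0, 0, 0]])

```text
time_s: 11.05
tool_pos: [0.5558, -0.137, 0.0603]
eef_rot: [-0.134, 3.139, -0.0]
wrist_force: [-0.7, -0.7, 0.8]
finger_gap: 0.0554
grip_force: 0.5
```

Emit:
drive_tool(fingers=[0.3, 0.3, 0.3, 0.3, 0.3], delta_pos=[[0, 0, 0], [0, 0, 0], [0.01, 0, 0], [0.02, 0, -0.02], [0, 0, -0.045]], turn=[[0, 0, 0], [0, 0, 0], [0, 0, 0], [0, 0, 0], [0, 0, 0]])

```text
time_s: 11.55
tool_pos: [0.5175, -0.1384, 0.1209]
eef_rot: [0.132, -3.124, -0.007]
wrist_force: [1.5, 0.2, -0.3]
finger_gap: 0.0556
grip_force: 0.0
```

Emit:
drive_tool(fingers=[0.3, 0.3, 0.3, 0.3, 0.3], delta_pos=[[0.01, 0.02, -0.045], [0.03, 0.04, 0], [0.03, 0.04, 0], [0, 0.01, 0], [0, 0, 0]], turn=[[0, 0, 0], [0, 0, 0], [0, 0, 0], [0, 0, 0], [0, 0, 0]])

```text
time_s: 12.05
tool_pos: [0.445, -0.035, 0.1705]
eef_rot: [-0.138, 3.138, -0.0]
wrist_force: [0.3, -1.0, -0.1]
finger_gap: 0.0556
grip_force: 0.0
```

Run:
```python
from h import *
o=get_obs(); print(o["time_s"],o["tool_pos"],o["eef_rot"])
p=camera_params("wrist"); w,_=grab_frame("wrist"); np.savez("m1.npz",w=w,**{k:np.array(v) for k,v in p.items()})
a,_=grab_frame("scene");s,_=grab_frame("side");np.savez("m1c.npz",a=a,s=s)
cv2.imwrite("pics/m1.png",w[...,::-1])
```

```text
12.05 [ 0.4450447  -0.03502475  0.17045637] [-1.37746850e-01  3.13791215e+00 -2.13300143e-04]
```

View pics/m1.png

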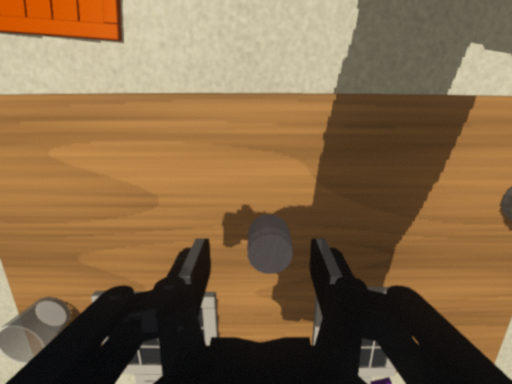

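The view shows the tin (270,243), untouched, but the fingers hide the shoulders. I'll move forward and up so that the shelf edge comes to mid-image.

Emit:
drive_tool(fingers=[0.3, 0.3, 0.3, 0.3, 0.3], delta_pos=[[0, 0, -0.04], [-0.035, 0, -0.02], [-0.045, 0, 0], [-0.045, 0, 0], [-0.045, 0, 0]], turn=[[0, 0, 0], [0, 0, 0], [0, 0, 0], [0, 0, 0], [0, 0, 0]])

```text
time_s: 12.7
tool_pos: [0.6183, -0.0231, 0.2299]
eef_rot: [-0.131, 3.138, -0.001]
wrist_force: [0.7, -0.3, 1.0]
finger_gap: 0.0554
grip_force: 0.0
```

Emit:
drive_tool(fingers=[0.3, 0.3, 0.3, 0.3], delta_pos=[[-0.03, 0, 0], [0, 0, 0], [0, 0, 0], [0, 0, 0]], turn=[[0, 0, 0], [0, 0, 0], [0, 0, 0], [0, 0, 0]])

```text
time_s: 13.1
tool_pos: [0.645, -0.02, 0.2297]
eef_rot: [0.132, -3.138, 0.0]
wrist_force: [0.4, -0.0, 0.7]
finger_gap: 0.0555
grip_force: 0.0
```

Run:
```python
from h import *
o=get_obs(); print(o["time_s"],o["tool_pos"],o["eef_rot"])
p=camera_params("wrist"); w,_=grab_frame("wrist"); np.savez("m2.npz",w=w,**{k:np.array(v) for k,v in p.items()})
cv2.imwrite("pics/m2.png",cv2.resize(w,None,fx=1.5,fy=1.5,interpolation=cv2.INTER_CUBIC)[...,::-1])
```

```text
13.1 [ 0.64497451 -0.01998388  0.22974505] [ 1.31867042e-01 -3.13767171e+00  1.49166804e-04]
```

View pics/m2.png

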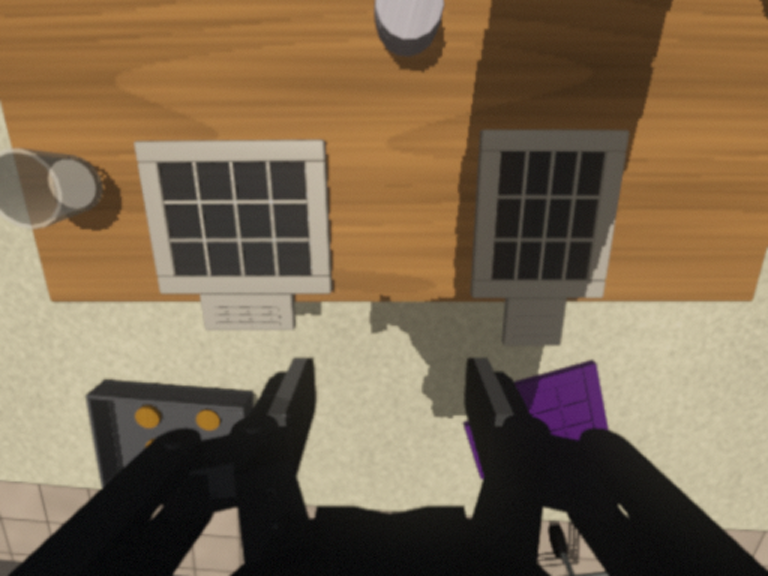

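Clear view (picture scaled by 1.5). The shelf edge is at row ~300. The wide frame's front is at row ~293, cols 160–330. The narrow frame's front is at row ~297, cols 473–605. Both tabs overhang. Next I'll measure the remaining gaps.

```bash
cat > gap.py <<'E'
import sys
from h import *
z=np.load(sys.argv[1]); w=z["w"]; p=dict(intrinsics=z["intrinsics"],k1=float(z["k1"]),T=z["T"])
h=cv2.cvtColor(w,cv2.COLOR_RGB2HSV); s=cv2.GaussianBlur(h[...,1].astype(float),(3,3),0)
def sub(col,a,b,sign):
    d=sign*np.diff(s[a:b,col]); i=int(np.argmax(d))
    e=0
    if 0<i<len(d)-1:
        q=d[i-1]-2*d[i]+d[i+1]; e=.5*(d[i-1]-d[i+1])/q if q else 0
    return (col,a+i+.5+e)
def fit(cols,a,b,sign,zz):
    W=cast([sub(c,a,b,sign) for c in cols],p,zz)[:,:2]
    f=np.polyfit(W[:,1],W[:,0],1)
    for _ in range(3):
        k=abs(np.polyval(f,W[:,1])-W[:,0])<.0015; f=np.polyfit(W[k,1],W[k,0],1)
    return f,k.mean(),W[k,1].mean()
def C(*r): return [c for a,b in r for c in range(a,b)]
e,k,_=fit(C((40,100),(230,300),(412,490)),190,210,-1,.06); print("edge",e,k,"deg",np.degrees(np.arctan(e[0])))
for nm,fc,bc,bw in(("wide",[(112,130),(201,216)],[(98,210)],(86,102)),("narrow",[(320,334),(380,400)],[(328,412)],(78,95))):
    f,k,_=fit(C(*fc),188,int(sys.argv[2]) if len(sys.argv)>2 else 206,1,.07) ; b,kb,ym=fit(C(*bc),*bw,-1,.07)
    c=np.cos(np.arctan(e[0])); L=.110 if nm=="wide" else .120
    g=lambda f:(np.polyval(e,ym)-np.polyval(f,ym))*c
    print(nm,"front",f,k,"gap mm %.2f"%(1e3*g(f)),"| back",b,kb,"gap mm %.2f"%(1e3*(g(b)-L)),"yaw err deg front %.2f back %.2f"%tuple(np.degrees(np.arctan(e[0])-np.arctan(q[0])) for q in(f,b)))
E
python3 gap.py m2.npz
python3 - <<'E'
import numpy as np,cv2
w=np.load("m2.npz")["w"];h=cv2.cvtColor(w,cv2.COLOR_RGB2HSV)
for c in(60,120,208,327,390,450): print(c,h[188:210,c,1].tolist(),h[188:210,c,2].tolist())
for c in(150,370): print(c,h[78:105,c,1].tolist())
E
```

```text
edge [-0.08434467  0.67539243] 1.0 deg -4.821182742017859
wide front [-0.0838852   0.66575467] 1.0 gap mm 9.67 | back [-0.08576962  0.55549869] 1.0 gap mm 9.28 yaw err deg front -0.03 back 0.08
narrow front [-0.08778446  0.66896158] 1.0 gap mm 6.69 | back [-0.08824179  0.54928244] 1.0 gap mm 5.98 yaw err deg front 0.20 back 0.22
60 [151, 150, 152, 154, 149, 151, 152, 153, 151, 152, 149, 150, 126, 74, 54, 49, 49, 51, 49, 50, 50, 51] [166, 165, 166, 167, 169, 169, 168, 165, 164, 161, 161, 153, 150, 169, 189, 198, 196, 196, 196, 197, 195, 194]
120 [39, 38, 39, 38, 38, 38, 44, 70, 117, 145, 147, 147, 120, 70, 52, 50, 48, 50, 50, 50, 49, 48] [181, 181, 183, 179, 180, 179, 178, 163, 153, 156, 161, 158, 157, 178, 193, 198, 197, 199, 198, 199, 201, 202]
208 [39, 39, 39, 40, 37, 40, 43, 67, 117, 143, 145, 146, 136, 95, 66, 51, 53, 56, 60, 50, 58, 55] [184, 182, 182, 180, 180, 180, 177, 160, 153, 157, 160, 155, 142, 121, 109, 104, 105, 105, 102, 101, 105, 126]
327 [43, 44, 45, 44, 45, 45, 45, 45, 45, 55, 82, 123, 122, 85, 57, 54, 56, 63, 55, 58, 54, 57] [89, 93, 91, 92, 90, 90, 90, 90, 91, 88, 84, 83, 86, 93, 99, 100, 101, 102, 102, 102, 104, 103]
390 [41, 45, 41, 44, 43, 41, 43, 41, 40, 54, 94, 130, 110, 69, 53, 50, 51, 48, 50, 49, 51, 50] [93, 97, 99, 105, 106, 113, 125, 136, 139, 142, 146, 153, 157, 178, 194, 199, 200, 200, 198, 197, 196, 195]
450 [153, 153, 150, 149, 149, 149, 146, 148, 149, 149, 151, 145, 110, 67, 51, 48, 50, 49, 49, 49, 49, 49] [167, 165, 167, 169, 169, 171, 169, 165, 163, 161, 159, 156, 158, 183, 199, 202, 204, 203, 204, 204, 202, 202]
150 [152, 152, 152, 151, 155, 153, 152, 153, 153, 154, 151, 153, 150, 151, 144, 101, 54, 39, 36, 36, 38, 38, 37, 40, 36, 37, 38]
370 [157, 156, 155, 150, 151, 149, 151, 137, 87, 53, 44, 44, 39, 39, 39, 42, 40, 37, 45, 44, 41, 41, 41, 36, 36, 36, 43]
```

The gaps agree from both the front and back lines, and the frame lengths come out as 110.4 and 119.3 mm against the given 110 and 120. The wide screen needs about 9.4 mm more and the narrow about 6.3 mm, and both are square to within 0.2°. I'll nudge each to roughly 1 mm short, wide first.

Emit:
drive_tool(fingers=[0.3, 0.3, 0.3, 0.3, 0.3], delta_pos=[[0.025, -0.022, 0], [0.035, -0.03, 0], [0.035, -0.03, 0], [0.03, -0.027, 0], [0, 0, 0]], turn=[[0, 0, 0], [0, 0, 0], [0, 0, 0], [0, 0, 0], [0, 0, 0]])

```text
time_s: 13.65
tool_pos: [0.5261, -0.1414, 0.2317]
eef_rot: [0.125, -3.139, 0.002]
wrist_force: [1.1, 0.9, 0.7]
finger_gap: 0.0558
grip_force: 0.0
```

Emit:
drive_tool(fingers=[0.3, 0.3, 0.3, 0.3, 0.3], delta_pos=[[0, 0, 0.045], [0, 0, 0.045], [0, 0, 0.045], [0, 0, 0.03], [0, 0, 0]], turn=[[0, 0, 0], [0, 0, 0], [0, 0, 0], [0, 0, 0], [0, 0, 0]])

```text
time_s: 14.15
tool_pos: [0.5262, -0.1369, 0.0613]
eef_rot: [0.134, -3.13, -0.004]
wrist_force: [-0.6, 0.1, 0.8]
finger_gap: 0.056
grip_force: 0.0
```

Emit:
drive_tool(fingers=[0.3, 0.3, 0.3], delta_pos=[[0, 0, 0.004], [0, 0, 0], [0, 0, 0]], turn=[[0, 0, 0], [0, 0, 0], [0, 0, 0]])

```text
time_s: 14.45
tool_pos: [0.532, -0.1386, 0.0634]
eef_rot: [-0.134, 3.135, -0.002]
wrist_force: [0.2, -0.4, -0.6]
finger_gap: 0.0555
grip_force: 0.0
```

Emit:
drive_tool(fingers=[0.3, 0.3], delta_pos=[[0, 0, 0], [0, 0, 0]], turn=[[0, 0, 0], [0, 0, 0]])

```text
time_s: 14.65
tool_pos: [0.5311, -0.1385, 0.0622]
eef_rot: [-0.134, 3.137, -0.001]
wrist_force: [0.1, -0.3, 0.1]
finger_gap: 0.0552
grip_force: 0.0
```

Emit:
drive_tool(fingers=[0.3, 0.3, 0.3, 0.3, 0.3], delta_pos=[[-0.004, 0, 0.002], [-0.005, 0, 0], [-0.005, 0, 0], [-0.005, 0, 0], [-0.005, 0, 0]], turn=[[0, 0, 0], [0, 0, 0], [0, 0, 0], [0, 0, 0], [0, 0, 0]])

```text
time_s: 15.15
tool_pos: [0.5548, -0.1362, 0.0589]
eef_rot: [0.134, -3.139, -0.0]
wrist_force: [1.1, 0.4, 0.4]
finger_gap: 0.0553
grip_force: 0.0
```

Emit:
drive_tool(fingers=[0.3, 0.3, 0.3, 0.3, 0.3], delta_pos=[[-0.003, 0, 0], [-0.003, 0, 0], [-0.002, 0, 0], [0, 0, 0], [0, 0, 0]], turn=[[0, 0, 0], [0, 0, 0], [0, 0, 0], [0, 0, 0], [0, 0, 0]])

```text
time_s: 15.65
tool_pos: [0.5624, -0.1355, 0.0591]
eef_rot: [-0.134, 3.138, 0.0]
wrist_force: [0.4, 0.4, 0.3]
finger_gap: 0.0553
grip_force: 0.0
```

Emit:
drive_tool(fingers=[0.3, 0.3, 0.3, 0.3, 0.3], delta_pos=[[-0.002, 0, 0], [0, 0, 0], [0, 0, 0], [0.015, 0, 0], [0.026, 0, -0.02]], turn=[[0, 0, 0], [0, 0, 0], [0, 0, 0], [0, 0, 0], [0, 0, 0]])

```text
time_s: 16.15
tool_pos: [0.5224, -0.1383, 0.0769]
eef_rot: [0.135, -3.136, -0.002]
wrist_force: [0.5, -0.0, -0.0]
finger_gap: 0.0556
grip_force: 0.0
```

Emit:
drive_tool(fingers=[0.3, 0.3, 0.3, 0.3, 0.3], delta_pos=[[0, 0, -0.04], [0, 0, -0.03], [0, 0.045, 0], [0, 0.045, 0], [0, 0.045, 0]], turn=[[0, 0, 0], [0, 0, 0], [0, 0, 0], [0, 0, 0], [0, 0, 0]])

```text
time_s: 16.65
tool_pos: [0.5121, -0.0034, 0.1498]
eef_rot: [-0.131, 3.137, 0.0]
wrist_force: [0.5, -0.4, 0.2]
finger_gap: 0.0555
grip_force: 0.0
```

Emit:
drive_tool(fingers=[0.3, 0.3, 0.3, 0.3, 0.3], delta_pos=[[0, 0.045, 0], [0, 0.03, 0], [0, 0.017, 0], [0, 0, 0], [0, 0, 0]], turn=[[0, 0, 0], [0, 0, 0], [0, 0, 0], [0, 0, 0], [0, 0, 0]])

```text
time_s: 17.15
tool_pos: [0.5041, 0.0874, 0.1492]
eef_rot: [-0.135, 3.138, -0.001]
wrist_force: [0.5, -0.2, -0.3]
finger_gap: 0.0555
grip_force: 0.0
```

Emit:
drive_tool(fingers=[0.3, 0.3, 0.3, 0.3, 0.3], delta_pos=[[0, 0, 0.04], [0, 0, 0.035], [0, 0, 0.014], [0, 0, 0], [0, 0, 0]], turn=[[0, 0, 0], [0, 0, 0], [0, 0, 0], [0, 0, 0], [0, 0, 0]])

```text
time_s: 17.65
tool_pos: [0.5043, 0.0862, 0.0602]
eef_rot: [0.131, -3.139, 0.0]
wrist_force: [0.3, -0.0, -0.7]
finger_gap: 0.0552
grip_force: 0.0
```

Emit:
drive_tool(fingers=[0.3, 0.3, 0.3, 0.3, 0.3], delta_pos=[[-0.005, 0, 0], [-0.005, 0, 0], [-0.005, 0, 0], [-0.005, 0, 0], [-0.003, 0, 0]], turn=[[0, 0, 0], [0, 0, 0], [0, 0, 0], [0, 0, 0], [0, 0, 0]])

```text
time_s: 18.15
tool_pos: [0.5278, 0.0894, 0.0603]
eef_rot: [-0.134, 3.138, 0.0]
wrist_force: [0.0, -0.6, -0.4]
finger_gap: 0.0559
grip_force: 0.0
```

Emit:
drive_tool(fingers=[0.3, 0.3, 0.3, 0.3, 0.3], delta_pos=[[-0.003, 0, 0], [-0.003, 0, 0], [-0.001, 0, 0], [0, 0, 0], [0, 0, 0]], turn=[[0, 0, 0], [0, 0, 0], [0, 0, 0], [0, 0, 0], [0, 0, 0]])

```text
time_s: 18.65
tool_pos: [0.5338, 0.0899, 0.06]
eef_rot: [0.134, -3.139, -0.0]
wrist_force: [0.2, 0.0, -0.6]
finger_gap: 0.0558
grip_force: 0.1
```

Emit:
drive_tool(fingers=[0.3, 0.3, 0.3, 0.3, 0.3], delta_pos=[[-0.0015, 0, 0], [0, 0, 0], [0, 0, 0], [0.015, 0, 0], [0.015, 0, -0.03]], turn=[[0, 0, 0], [0, 0, 0], [0, 0, 0], [0, 0, 0], [0, 0, 0]])

```text
time_s: 19.15
tool_pos: [0.5023, 0.0869, 0.0868]
eef_rot: [0.133, -3.131, 0.002]
wrist_force: [-1.0, -0.7, 0.5]
finger_gap: 0.0553
grip_force: 0.0
```

Emit:
drive_tool(fingers=[0.3, 0.3, 0.3, 0.3, 0.3], delta_pos=[[0, 0, -0.045], [0, 0, -0.045], [0, 0, -0.045], [-0.03, -0.03, -0.004], [-0.035, -0.03, 0]], turn=[[0, 0, 0], [0, 0, 0], [0, 0, 0], [0, 0, 0], [0, 0, 0]])

```text
time_s: 19.65
tool_pos: [0.5773, 0.0335, 0.2332]
eef_rot: [-0.138, 3.131, 0.0]
wrist_force: [1.0, 0.8, -0.5]
finger_gap: 0.0557
grip_force: 0.0
```

Emit:
drive_tool(fingers=[0.3, 0.3, 0.3, 0.3, 0.3], delta_pos=[[-0.035, -0.03, 0], [-0.03, -0.029, 0], [0, 0, 0], [0, 0, 0], [0, 0, 0]], turn=[[0, 0, 0], [0, 0, 0], [0, 0, 0], [0, 0, 0], [0, 0, 0]])

```text
time_s: 20.15
tool_pos: [0.6445, -0.0195, 0.2291]
eef_rot: [0.135, -3.138, -0.001]
wrist_force: [-0.8, 0.5, -1.0]
finger_gap: 0.0552
grip_force: 0.0
```

```bash
python3 - <<'E'
from h import *
o=get_obs(); print(o["time_s"],o["tool_pos"])
p=camera_params("wrist"); w,_=grab_frame("wrist"); np.savez("m3.npz",w=w,**{k:np.array(v) for k,v in p.items()})
h=cv2.cvtColor(w,cv2.COLOR_RGB2HSV)
for c in(60,120,208,250,327,390,450): print(c,h[190:210,c,1].tolist())
cv2.imwrite("pics/m3.png",cv2.resize(w,None,fx=1.5,fy=1.5,interpolation=cv2.INTER_CUBIC)[:420,:,::-1])
E
python3 gap.py m3.npz
```

```text
20.15 [ 0.64453346 -0.01951531  0.22913708]
60 [150, 150, 154, 152, 153, 150, 149, 152, 151, 148, 128, 83, 56, 50, 50, 52, 48, 50, 49, 50]
120 [33, 39, 39, 39, 38, 38, 40, 38, 37, 37, 38, 39, 43, 47, 48, 50, 50, 48, 49, 50]
208 [43, 41, 39, 38, 38, 39, 39, 39, 39, 38, 40, 38, 42, 50, 51, 55, 54, 53, 51, 54]
250 [149, 152, 152, 152, 151, 151, 151, 154, 152, 148, 147, 122, 79, 61, 56, 58, 56, 58, 58, 58]
327 [50, 45, 42, 43, 45, 44, 43, 42, 45, 44, 42, 45, 42, 52, 54, 56, 55, 57, 58, 56]
390 [45, 44, 41, 40, 45, 44, 42, 40, 40, 38, 36, 38, 42, 46, 48, 50, 48, 50, 49, 52]
450 [152, 148, 151, 151, 149, 150, 148, 149, 150, 148, 139, 96, 61, 51, 49, 50, 49, 50, 50, 50]
edge [-0.08450673  0.6754265 ] 1.0 deg -4.830402012033782Traceback (most recent call last):
  File "gap.py", line 20, in <module>
    f,k,_=fit(C(*fc),188,int(sys.argv[2]) if len(sys.argv)>2 else 206,1,.07) ; b,kb,ym=fit(C(*bc),*bw,-1,.07)
          ~~~^^^^^^^^^^^^^^^^^^^^^^^^^^^^^^^^^^^^^^^^^^^^^^^^^^^^^^^^^^^^^^^
  File "gap.py", line 15, in fit
    k=abs(np.polyval(f,W[:,1])-W[:,0])<.0015; f=np.polyfit(W[k,1],W[k,0],1)
                                                ~~~~~~~~~~^^^^^^^^^^^^^^^^^
    raise TypeError("expected non-empty vector for x")
TypeError: expected non-empty vector for x
```

View pics/m3.png

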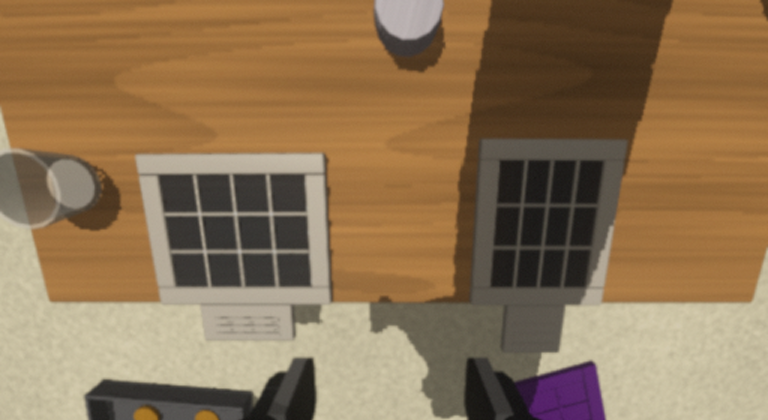

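Run:
```python
import sys; sys.argv=["gap","m3.npz"]
src=open("gap.py").read().split("for nm,fc")[0]; exec(src)
c=np.cos(np.arctan(e[0]))
for nm,bc,bw,L in(("wide",[(98,210)],(94,110),.110),("narrow",[(328,412)],(84,101),.120)):
    b,kb,ym=fit(C(*bc),*bw,-1,.07); print(nm,kb,"gap %.2f"%(1e3*((np.polyval(e,ym)-np.polyval(b,ym))*c-L)),"yaw %.2f"%np.degrees(np.arctan(e[0])-np.arctan(b[0])))
s=cv2.GaussianBlur(w[...,2].astype(float),(3,3),0)  # blue: frame vs table
for nm,cc in(("wide",C((112,130),(201,216))),("narrow",C((380,400)))):
    W=cast([sub(k,197,208,1) for k in cc],p,.07)[:,:2]; g=(np.polyval(e,W[:,1])-W[:,0])*c*1e3; print(nm,"front gap",np.round(np.percentile(g,[10,50,90]),2))
print(w[195:210,120].tolist(),w[195:210,390].tolist())
```

```text
edge [-0.08450673  0.6754265 ] 1.0 deg -4.830402012033782
wide 1.0 gap 1.11 yaw 0.00
narrow 1.0 gap 0.68 yaw 0.08
wide front gap [-3.14  0.53  7.59]
narrow front gap [0.28 1.21 7.25]
[[182, 173, 155], [183, 172, 154], [182, 173, 155], [180, 171, 154], [181, 172, 155], [180, 170, 153], [176, 168, 149], [173, 164, 144], [183, 174, 149], [193, 186, 157], [199, 191, 160], [199, 190, 160], [200, 191, 162], [202, 193, 163], [206, 197, 166]] [[138, 131, 114], [144, 135, 120], [159, 150, 134], [171, 161, 144], [174, 164, 148], [176, 167, 151], [176, 167, 150], [175, 166, 146], [181, 172, 148], [193, 185, 157], [199, 191, 160], [202, 194, 164], [199, 190, 160], [198, 189, 160], [198, 188, 158]]
```

Both screens now sit within about 1 mm of flush and square to within 0.1°, with the tabs fully out. The tin (410,25) and cup (50,190) haven't moved, and the gripper touches nothing. I'm handing in.

```bash
python3 -c "
from rig import *
print(get_obs()['time_s']); print(sign_off())"
```

```text
20.2
the job is handed in; nothing more can be done
None
```

I slid both lint screens to the shelf's far edge and handed the job in at 20.2 s: by the wrist camera each frame end is about 1 mm short of flush and square within 0.1°, with the tab out over the edge, and nothing else was touched.

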